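Convert the microscope illuminator from lamp to LED

ROBOT

A 6-joint arm with a two-finger parallel gripper is mounted at the origin on the work surface. World frame = base frame: x ahead of the robot, y to its left, z up, the work surface at z = 0. Lengths are in m, angles in rad, forces in N, time in s.
With the tool pointing down it reaches from about 0.275 to 0.75 m from the base axis. Payload 10.2 kg.
Tool frame: the origin (TCP) lies midway between the tips of the shut fingers; the grasp point (between the pads) lies 19 mm behind it; z points along the fingers, y is the direction in which the jaws open and shut (so a half turn about z gives the same grasp; the last joint's range is limited). The gripper opens to 85 mm and grips with 20 to 120 N. Pads are 22 mm wide; open, the fingers measure 114 mm over their backs; the gripper's body (76 mm by 85 mm) begins 54 mm behind the grasp point. The pads swing forward as they close: fully open they stand 13 mm farther back than shut.
Start: joints at [-1.354, 0.313, 1.498, -0, 1.331, -0.223], TCP at [0.224, -0.475, 0.231] pointing down, gripper open.
Joint ranges: [-2.94, 2.94], [-0.97, 2.17], [0.19, 2.56], [-1.23, 4.37], [0.02, 3.11], [-2.88, 2.88]. Speed limits (rad/s): [2.39, 2.39, 3.01, 3.14, 3.14, 3.14].

INTERFACE

Orientations are given as a rotation vector (axis times angle).
In Python, from workcell import ctrl, optics gives the robot as it stands.
- The arm moves only by the shell command python3 -m handwheel 'ROWS' [FORCE]. ROWS is text: rows parted by semicolons, each of 5 numbers parted by spaces: the shift along the world's x, y, z in mm, then the turn about the world's z in rad, then the gripper command: -1 is fully open, 1 is shut, values between are in proportion. In form: x y z turn fingers; .... A call has 1 to 5 rows; each row shifts and turns the commanded pose from where the row before left it; what a row does not reach is not made up. A row lasts 1/8 s, in which the tool goes at most 62.5 mm and 10.7 degrees, less where a joint would pass 70% of its speed; a pose out of reach is approached as far as the arm can. A call is refused whole if a number of a shift passes 62.5 or a number of a turn 0.188, either way. A call with a gripper value outside its range is refused whole. The fingers move at their own pace and stop on an object; FORCE is the grip in N (left out, the last holds). Time passes only in rows, so rows that do not move let the fingers close. It gives the time, the measured TCP pose, the force and the opening at its end, in the units of the state.
- ctrl.get_obs(): the state, without advancing time (a new reading comes with each control period).
- optics.get_image(name): name is "scene" or "side" or "wrist"; returns a dict with "image" (384x512x3 uint8, blue, green, red), "intrinsics" (3x3 intrinsics, pixels), "pose" (4x4, takes a point from camera to world coordinates). Camera axes: x right, y up, looking along -z (the intrinsics and any distortion apply to the point x, -y, -z); pixel columns grow to the right and rows downward; lengths in m; the calibration is good to about 2 mm. A picture is of the moment at which its call begins. There is no depth.
- ctrl.hand_in(): hands the job in, once; it reports no verdict.
The state is a dict: "time_s": time; "joint_pos": joint angles; "dq": joint speeds; "joint_torque": joint torques, N m; "ee_pos": TCP position; "tcp_rot": TCP orientation; "contact_force": force on the tool from outside, world axes, zero at the start; "wrist_torque": the same for the moment, N m; "opening": finger opening in m.
Only numpy, scipy, OpenCV 4.12 (cv2) and the standard library are available. Lean on these libraries where they do the work, as an engineer would, in place of code of your own. Each camera call takes 0.05 s, during which the arm holds its last target.

TASK

The microscope illuminator on the bench is being converted to LED. First draw the old filter slide straight up out of the illuminator's filter slot by its top edge, and stand it fully home in the empty pocket of the filter stand. Then take the finned LED module from its dust cup, push it down into the bayonet socket on the lamp house against the spring, turn it about a quarter turn clockwise (seen from above) as far as it goes, and finish still gripping it, pressed down with its shoulder flush on the collar and turned fully home, so that a colleague can tighten the thumb screw; leave the other things where they are.

Things in the scene. Friction and masses are not known exactly. Their poses are not given: they have to be found in the camera images.
- filter_slide: Old filter slide: upright plate 5 mm thick (its x), 46 wide (y), 60 tall, glass window; along its top edge a dark grip rail 8 mm thick (x), 46 long (y), 60 to 82 mm above the origin. 50 g. Origin: centre of its foot, z up. Half a turn makes no difference. At the start it stands 45 mm deep in the filter slot; its top 37 mm stand clear.
- filter_slot (a point): Centre of the mouth of the illuminator's filter slot, 85 mm above the bench: 6.5 mm (x) by 48 mm (y), 45 mm deep, in a block 30 mm (x) by 70 mm (y). Axes as the illuminator's, z up. The lamp house begins 65 mm from here along +x.
- stand_slot (a point): Centre of the floor of the empty pocket of the filter stand (grey, fixed), 8 mm above the bench. Pocket 8 mm (x) by 52 mm (y), its mouth flared to about 14 mm and 30 mm above this floor. z up. The second pocket, with the spare slide, lies 76 mm away along +x.
- led_module: LED module, about 180 g. Origin: centre of the underside of its round shoulder (48 mm across, 5 thick); z up. Above: dark finned heat sink, 38 x 38 mm square (sides along x and y), 5 to 45 mm above the origin; grip either pair of opposite sides. Below: barrel 30 mm across, 24 mm long. Half a turn about z makes no difference.
- module_lugs (a point): Point on the module's axis, 11 mm below its shoulder, at the height of its two bayonet lugs. Axes as the module's. The lugs stick out along +x and -x to 19.5 mm from the axis; each is 5 mm wide and 4 mm tall. The fins run along x too, and dark bars on the shoulder's top mark the lugs.
- dust_cup: Black dust cup fixed to the bench, 56 mm across with a 76 mm foot, rim 30 mm high; the LED module hangs in it by its shoulder, at any yaw, and lifts straight out. Origin: centre of its underside.
- illuminator: Illuminator, fixed to the bench, 220 mm long: white lamp house (90 x 84 mm, roof 100 mm high) at its +x end with the bayonet collar on the roof, grey light tube along x with the filter block, nose at -x. Origin on the bench under the tube; z up. The thumb screw sticks out of the collar towards +x.
- socket_seat (a point): Centre of the collar's top face (130 mm above the bench), where the module's shoulder sits when home. Axes as the illuminator's. Collar 54 mm across, bore 32 mm, lip 5 mm thick; entry notches for the lugs, 9 mm wide, at +x and -x (dark index marks on the rim): the module's x must lie along this x, either way, within about 6 degrees.
- contact_plate (a joint): Sprung contact plate inside the socket, m: 0 at rest, 0.010 when the module is home. It meets the barrel 10 mm before home (3 N) and pushes with 12 N at home. With the shoulder under 4 mm from the collar the module turns clockwise (from above) about 80 degrees to a stop, not the other way. Let go then, it rises 4 mm: it is flush only while pressed.
- spare_slide: Bystander: an equal slide standing in the stand's other pocket.
- gauge_block: Bystander: square steel block, 50 x 50 x 35 mm, on the bench beyond the illuminator.
- objective: Bystander: microscope objective, 34 mm across, 50 mm tall, standing beyond the illuminator.
- screwdriver: Bystander: small screwdriver, 140 mm long, lying on the bench near the robot.
Not all that is in view belongs to the job. Leave any orange look-alike of the filter_slide alone.

How it is judged:
On the way, in this order (a step that is already met when the one before it is completed fails the run):
1. the filter slide has been drawn up clear of the illuminator's slot (z of filter_slide in the frame of filter_slot above 0 m and contact force between the fingers and filter_slide above 0.5 N), for 0.05 s.
2. the filter slide stands home in the stand's empty pocket, let go (horizontal distance between filter_slide and stand_slot below 0.006 m and z of filter_slide in the frame of stand_slot below 0.004 m and angle between filter_slide's own z axis and vertical below 0.2 rad and contact force between the fingers and filter_slide below 0.3 N), for 0.2 s.
3. the LED module has been pushed down into the socket, its lugs below the lip (horizontal distance between led_module and socket_seat below 0.004 m and z of led_module in the frame of socket_seat below 0.0045 m), for 0.1 s.
At the end, for the whole second after the job is handed in: Module in the socket (3 mm), upright, shoulder gap under 2.5 mm, turned clockwise at least 69 of its 80 degrees, still gripped (over 3 N) and pressed down; old filter slide at rest, upright and home in the stand's pocket (foot within 4 mm of the floor, 6 mm of its centre) (horizontal distance between led_module and socket_seat below 0.003 m and z of led_module in the frame of socket_seat between -0.003 and 0.0025 m and angle between the x axis of led_module and the x axis of socket_seat, either way round above 1.2 rad and angle between led_module's own z axis and vertical below 0.08 rad and contact force between the fingers and led_module above 3 N and horizontal distance between filter_slide and stand_slot below 0.006 m and z of filter_slide in the frame of stand_slot below 0.004 m and angle between filter_slide's own z axis and vertical below 0.2 rad and linear speed of filter_slide below 0.02 m/s); the arm keeps its last pose, push and grip.
It fails at once if the spare slide was disturbed (distance of spare_slide from where it was at the start of the episode above 0.02 m).
It fails at once if the gauge block was disturbed (distance of gauge_block from where it was at the start of the episode above 0.02 m).
It fails at once if the objective was disturbed (distance of objective from where it was at the start of the episode above 0.02 m).
It fails at once if the screwdriver was disturbed (distance of screwdriver from where it was at the start of the episode above 0.03 m).
It also fails if it takes over 61 s, if anything falls off the work surface, if the arm or the gripper's body presses on something with over 40 N, if the wrist force passes 120 N, or if a joint passes its speed limit or range.

## Working session

There is one attempt and no reset: what is moved stays moved. The work goes in short steps, Python scripts to look and compute and a shell command to move; the robot and the scene stay as the last step left them, time stands still between calls to the robot, and variables do not carry over. Pictures are saved under pics/ and viewed, and the job is handed in when it is done.

```bash
mkdir -p pics; ls
cat > h.py <<'E'
import numpy as np, cv2
from workcell import ctrl, optics
def snap(n,tag):
    d=optics.get_image(n); cv2.imwrite(f'pics/{tag}.png',d['image']); np.savez(f'pics/{tag}.npz',K=d['intrinsics'],T=d['pose'],im=d['image']); return d
def ray(tag,u,v):
    d=np.load(f'pics/{tag}.npz'); K=d['K'];T=d['T']
    p=np.linalg.inv(K)@[u,v,1]; p=np.array([p[0],-p[1],-p[2]]); return T[:3,3],T[:3,:3]@p
def atz(tag,u,v,z):
    o,r=ray(tag,u,v); return o+r*(z-o[2])/r[2]
def proj(tag,P):
    d=np.load(f'pics/{tag}.npz'); K=d['K'];T=d['T']
    P=np.atleast_2d(P); c=(P-T[:3,3])@T[:3,:3]; c=c*[1,-1,-1]; q=c@K.T; return q[:,:2]/q[:,2:]
def tri(obs):
    A=np.zeros((3,3));b=np.zeros(3)
    for t,u,v in obs:
        o,r=ray(t,u,v); r=r/np.linalg.norm(r); M=np.eye(3)-np.outer(r,r); A+=M;b+=M@o
    return np.linalg.solve(A,b)
def crop(tag,x0,y0,x1,y1,s,out):
    im=cv2.imread(f'pics/{tag}.png')[y0:y1,x0:x1]; cv2.imwrite(f'pics/{out}.png',cv2.resize(im,None,fx=s,fy=s,interpolation=cv2.INTER_CUBIC))
E
python3 - <<'E'
from h import *
for n in ['scene','side','wrist']:
    d=snap(n,n+'0'); print(n,d['intrinsics'],d['pose'].round(3), [k for k in d])
print(ctrl.get_obs())
E
```

```text
pics
scene [[382.05443417   0.         251.89863697]
 [  0.         382.05443417 185.49630195]
 [  0.           0.           1.        ]] [[ 0.449 -0.482  0.752  1.252]
 [ 0.893  0.265 -0.364 -0.318]
 [-0.024  0.835  0.55   0.598]
 [ 0.     0.     0.     1.   ]] ['image', 'intrinsics', 'pose']
side [[402.84433646   0.         250.75548513]
 [  0.         402.84433646 198.8407779 ]
 [  0.           0.           1.        ]] [[ 0.997  0.045 -0.056  0.502]
 [-0.071  0.74  -0.669 -0.599]
 [ 0.011  0.671  0.742  0.744]
 [ 0.     0.     0.     1.   ]] ['image', 'intrinsics', 'pose']
wrist [[345.90217718   0.         255.19756372]
 [  0.         345.90217718 189.66841986]
 [  0.           0.           1.        ]] [[ 0.425  0.867  0.262  0.289]
 [-0.905  0.407  0.123 -0.443]
 [-0.    -0.289  0.957  0.372]
 [ 0.     0.     0.     1.   ]] ['image', 'intrinsics', 'pose']
{'time_s': 0.15, 'joint_pos': array([-1.35444508e+00,  3.13321768e-01,  1.49820084e+00,  2.27038200e-05,
        1.33105492e+00, -2.23400266e-01]), 'dq': array([-2.00141507e-04, -1.67432474e-03, -3.56447168e-03,  7.44829575e-04,
       -6.12131654e-05, -1.90786368e-03]), 'joint_torque': array([ 1.96699126e-03, -4.12370360e+01, -2.59796208e+01, -1.62629181e-04,
        3.23835964e-03, -1.59311156e-05]), 'ee_pos': array([ 0.22345383, -0.47486896,  0.23088964]), 'tcp_rot': array([-3.06499818e+00, -6.84984584e-01, -4.00787038e-05]), 'contact_force': array([ 1.01955964, -0.20192912, -0.78965867]), 'wrist_torque': array([-0.03228344,  0.00514807,  0.01016522]), 'opening': 0.08524853778767205}
```

View pics/scene0.png

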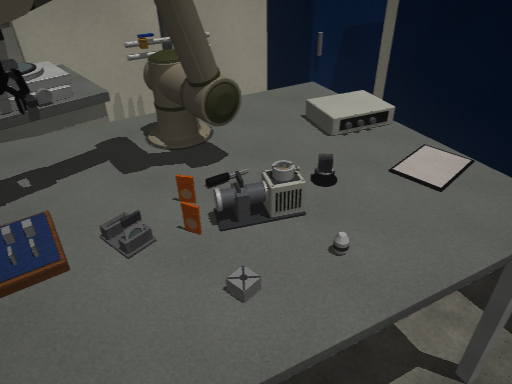

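View pics/side0.png

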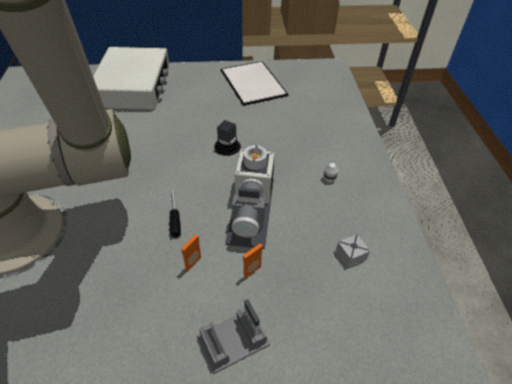

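View pics/wrist0.png

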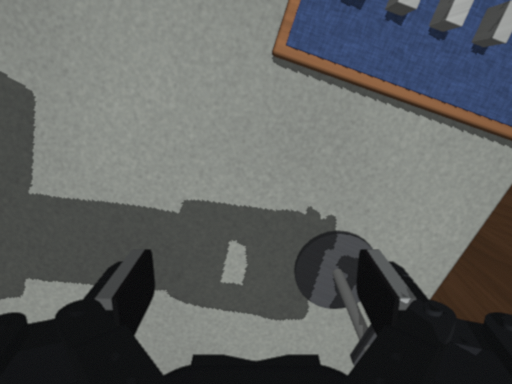

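The orange plates, at scene (186,189) and (191,217), stand free on the bench, so they are look-alikes. The true slide should be the dark-railed one in the filter block near scene (240,183). I'll confirm this in enlarged crops.

Run:
```python
from h import *
crop('scene0',170,140,350,235,4.4,'c1')
crop('side0',190,110,300,290,3.3,'c2')
crop('scene0',90,200,170,260,8,'c3')
crop('side0',190,290,280,370,7,'c4')
```

```text
(no output)
```

View pics/c1.png

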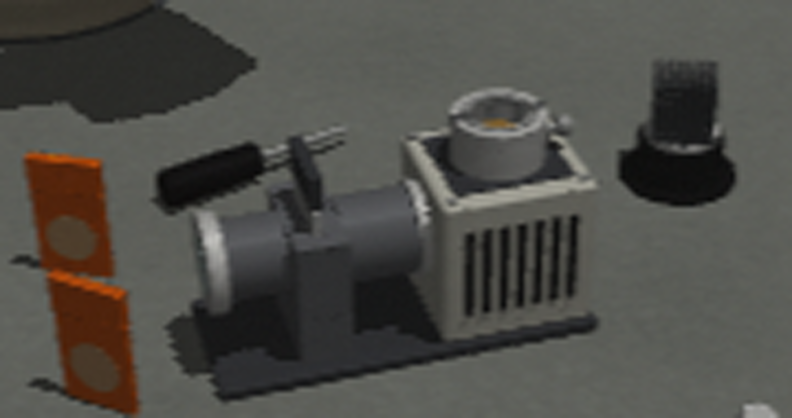

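View pics/c2.png

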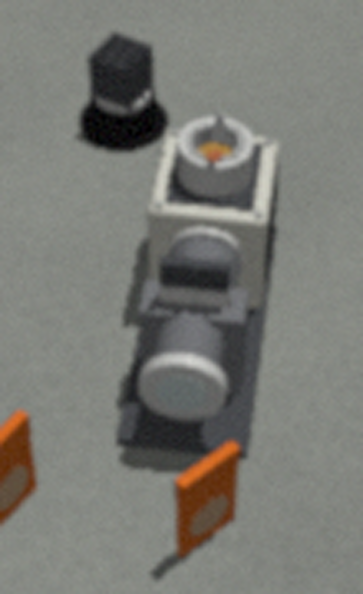

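View pics/c3.png

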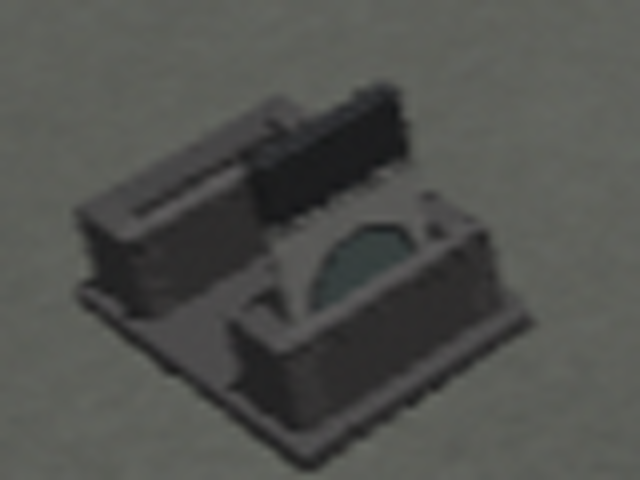

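View pics/c4.png

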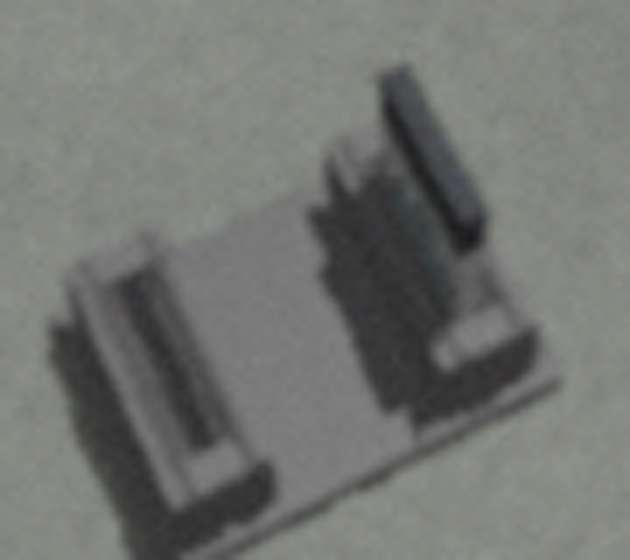

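Run:
```python
from h import *
def p(tag,x0,y0,s,x,y): return (tag,x0+x/s-.5+.5/s,y0+y/s-.5+.5/s)
S=lambda x,y:p('scene0',170,140,4.4,x,y)
D=lambda x,y:p('side0',190,110,3.3,x,y)
S3=lambda x,y:p('scene0',90,200,8,x,y)
D4=lambda x,y:p('side0',190,290,7,x,y)
r=lambda a:(np.array(a)*1000).round(1)
print('collar',r(atz(*S(500,113),.13)),r(atz(*D(216,143),.13)),r(tri([S(500,113),D(216,143)])))
for a,b in [((297,137),(165,263)),((318,175),(232,268))]:
    print('rail',r(atz(*S(*a),.122)),r(atz(*D(*b),.122)))
print('pocket D', [r(atz(*D4(*q),.038)) for q in [(133,262),(215,460)]], 'S',[r(atz(*S3(*q),.038)) for q in [(278,105),(107,225)]])
print('spare rail D', [r(atz(*D4(*q),.090)) for q in [(395,75),(475,230)]], 'S',[r(atz(*S3(*q),.090)) for q in [(385,90),(260,160)]])
print('module top (z~.075)',r(atz(*D(122,52),.075)),r(atz(*S(685,65),.075)),'cup foot',r(atz(*D(124,125),.003)),r(atz(*S(677,170),.003)))
```

```text
collar [568.5  97.6 130. ] [567.9  95.  130. ] [568.   97.4 129. ]
rail [525.3  -5.6 122. ] [526.8  -9.8 122. ]
rail [565.9 -12.2 122. ] [569.5 -16.8 122. ]
pocket D [array([ 455.1, -273.7,   38. ]), array([ 475.5, -326.8,   38. ])] S [array([ 443., -275.,   38.]), array([ 477.7, -330.6,   38. ])]
spare rail D [array([ 525.1, -252.1,   90. ]), array([ 542. , -294.9,   90. ])] S [array([ 525.4, -251.1,   90. ]), array([ 540.8, -288.3,   90. ])]
module top (z~.075) [506.4 272.3  75. ] [493.4 280.6  75. ] cup foot [505.5 266.1   3. ] [503.4 274.2   3. ]
```

The true slide is the dark rail in the block at scene (239,176). Slot to collar comes out at 110 mm and pocket to spare at about 73 mm, so the geometry is consistent. Next I'll go above the slot.

```bash
python3 -m handwheel '36 51 0 -0.07 -1;36 51 0 -0.07 -1;36 51 0 -0.07 -1;36 51 0 -0.07 -1;36 51 0 -0.07 -1' 40; python3 -m handwheel '36 51 0 -0.07 -1;36 51 0 -0.07 -1;36 51 0 -0.07 -1;36 56 0 -0.07 -1;0 0 0 0 -1'
python3 - <<'E'
from h import *
snap('wrist','w1'); o=ctrl.get_obs(); print(o['ee_pos'],o['tcp_rot'],o['joint_pos'])
E
```

```text
time_s: 0.78
ee_pos: [0.4043, -0.2182, 0.2313]
tcp_rot: [3.139, 0.137, 0.0]
contact_force: [0.9, -0.8, 0.8]
opening: 0.0852
time_s: 1.4
ee_pos: [0.5462, -0.0112, 0.2306]
tcp_rot: [-3.127, 0.291, 0.001]
contact_force: [-0.6, -0.6, 0.1]
opening: 0.0853
[ 0.54548967 -0.01311169  0.23067275] [ 3.12787674e+00 -2.93194419e-01 -1.67158137e-03] [-2.38745308e-01  3.59546878e-01  1.43482622e+00 -1.62112537e-04
  1.34827192e+00  1.51901254e+00]
```

View pics/w1.png

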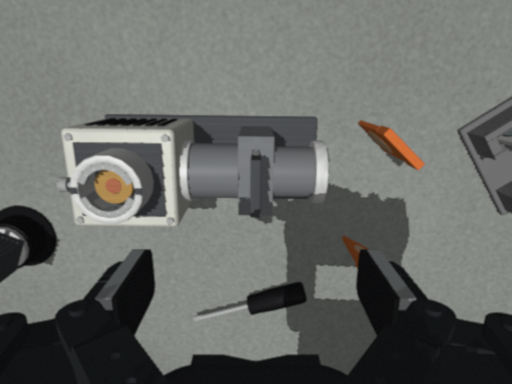

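Run:
```python
from h import *
o=ctrl.get_obs(); print('tcp px',proj('w1',o['ee_pos']),proj('w1',o['ee_pos']-[0,0,.10]))
crop('w1',50,100,350,240,2.66,'c5')
crop('w1',225,120,290,230,5.4,'c6')
```

```text
tcp px [[260.31117216 252.90934239]] [[258.23802901 189.22639283]]
```

View pics/c5.png

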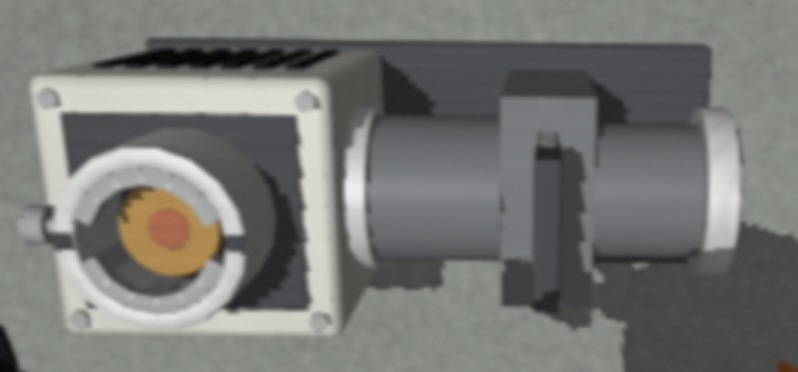

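View pics/c6.png

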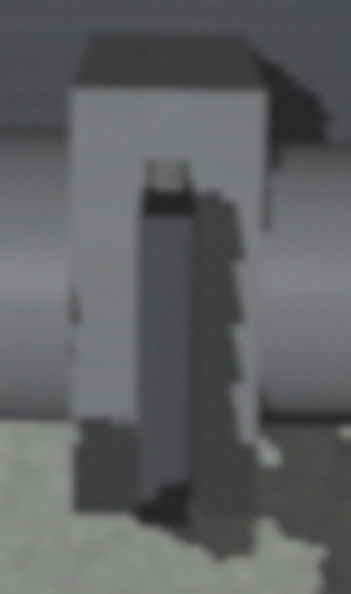

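Run:
```python
from h import *
P=lambda x0,y0,s,x,y:('w1',x0+x/s-.5+.5/s,y0+y/s-.5+.5/s)
r=lambda a:(np.array(a)*1000).round(1)
A=lambda x,y,z:atz(*P(225,120,5.4,x,y),z)
B=lambda x,y,z:atz(*P(50,100,2.66,x,y),z)
print('rail',[r(A(x,y,.122)) for x,y in [(140,213),(192,213),(139,505),(188,505)]])
print('block',[r(A(x,y,.085)) for x,y in [(72,88),(268,88),(75,512)]])
t,b=(A(166,213,.122)),(A(163.5,505,.122)); print('len',np.linalg.norm(t-b)*1e3,'c',r((t+b)/2),np.degrees(np.arctan2(*(t-b)[1::-1])))
c=B(147,237,.13); print('collar',r(c)); l=B(60,241,.13); m=B(233,242,.13); print('marks',r(l),r(m),np.degrees(np.arctan2(*(l-m)[1::-1])),r((l+m)/2))
n=[B(x,y,.13) for x,y in [(50,237),(244,237),(147,147),(147,326)]]
print([r(q) for q in n]); print(np.degrees(np.arctan2(*(c-(t+b)/2)[1::-1])), np.linalg.norm((c-(t+b)/2)[:2]))
```

```text
rail [array([566.8, -11.4, 122. ]), array([565.5, -18.3, 122. ]), array([525.1,  -3.2, 122. ]), array([523.8, -10.1, 122. ])]
block [array([580.4,  -2.9,  85. ]), array([574.8, -32.5,  85. ]), array([512.2,  10.5,  85. ])]
len 42.44432539642511 c [545.3 -10.7 122. ] -11.187687928011753
collar [566.5  96.9 130. ]
marks [569.8 120.7 130. ] [560.7  74.1 130. ] 78.92441555902442 [565.3  97.4 130. ]
[array([571.4, 123.1, 130. ]), array([561.5,  70.7, 130. ]), array([590.5,  89.1, 130. ]), array([541.3, 105. , 130. ])]
78.87256630013393 0.10970324823523933
```

```bash
python3 -m handwheel '0 0 -40 -0.007 -0.2;0 0 -40 0 -0.2;0 0 -10 0 -0.2;0 0 0 0 -0.2;0 0 0 0 -0.2'
python3 - <<'E'
from h import *
snap('wrist','w2');snap('side','s2'); o=ctrl.get_obs(); print(o['ee_pos'],o['tcp_rot'],o['joint_pos'])
E
```

```text
time_s: 2.08
ee_pos: [0.546, -0.015, 0.1429]
tcp_rot: [3.126, -0.31, 0.004]
contact_force: [0.5, 0.3, 0.2]
opening: 0.0512
[ 0.54583605 -0.01473236  0.14256536] [ 3.12599073 -0.30928215  0.003415  ] [-2.41606637e-01  4.41149136e-01  1.55721414e+00 -2.64276726e-05
  1.14102921e+00  1.52643661e+00]
```

View pics/w2.png

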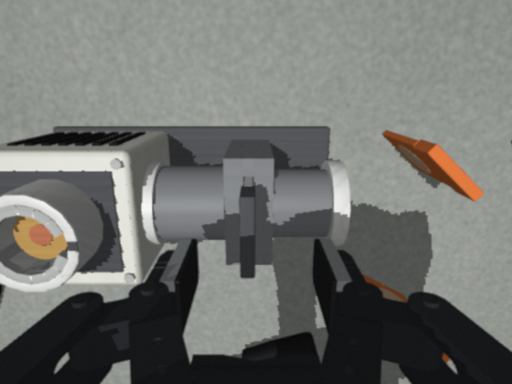

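```bash
python3 -m handwheel '0 4 -24 0 -0.2;0 0 -24 0 -0.2;0 0 0 0 -0.2;0 0 0 0 -0.2'
python3 - <<'E'
from h import *
snap('wrist','w3');snap('side','s3'); o=ctrl.get_obs(); print(o['ee_pos'],o['tcp_rot'],o['contact_force'])
crop('s3',190,110,300,290,3.3,'c7')
E
```

```text
time_s: 2.68
ee_pos: [0.546, -0.0106, 0.0946]
tcp_rot: [3.126, -0.309, 0.003]
contact_force: [0.3, -0.2, 0.2]
opening: 0.0512
[ 0.54591708 -0.01062169  0.09454045] [ 3.12605289 -0.30925297  0.00327438] [ 0.60717007 -0.61686388  0.53962521]
```

View pics/w3.png

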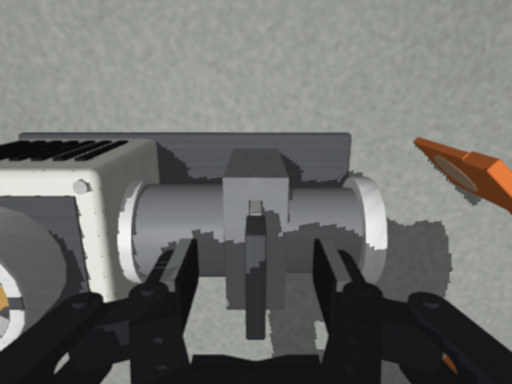

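View pics/c7.png

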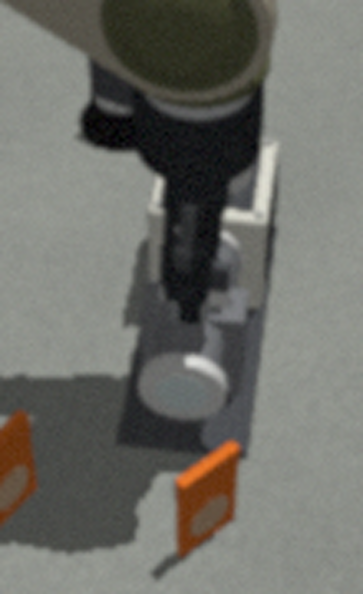

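```bash
python3 -m handwheel '0 0 0 0 1;0 0 0 0 1;0 0 0 0 1;0 0 0 0 1;0 0 0 0 1' 40
python3 - <<'E'
from h import *
snap('wrist','w4'); o=ctrl.get_obs(); print(o['ee_pos'],o['tcp_rot'],o['contact_force'],o['opening'])
E
```

```text
time_s: 3.4
ee_pos: [0.5455, -0.0105, 0.0936]
tcp_rot: [3.126, -0.309, 0.001]
contact_force: [0.6, -0.5, 3.9]
opening: 0.0075
[ 0.54551757 -0.01052678  0.09361054] [ 3.12623605e+00 -3.09291044e-01  1.04873449e-03] [-0.17234719  0.27879214  4.71830249] 0.007248758041819777
```

View pics/w4.png

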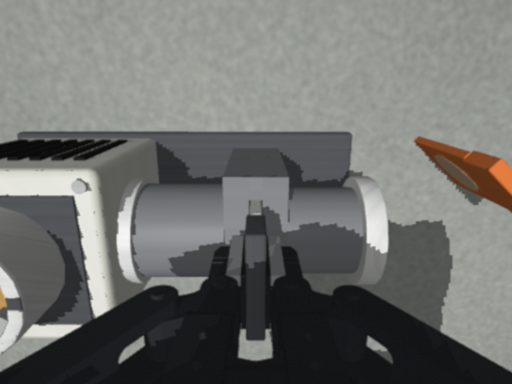

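```bash
python3 -m handwheel '0 0 10 0 1;0 0 25 0 1;0 0 25 0 1;0 0 25 0 1;0 0 25 0 1'; python3 -m handwheel '0 0 15 0 1;-13 -48 0 -0.166 1;-13 -48 0 -0.166 1;-14 -48 0 -0.166 1;-14 -48 0 -0.166 1';python3 -m handwheel '-14 -48 0 -0.166 1;-13 -49 0 -0.165 1;0 0 0 0 1;0 0 0 0 1'
python3 - <<'E'
from h import *
snap('wrist','w5'); snap('side','s5');snap('scene','sc5');o=ctrl.get_obs(); print(o['ee_pos'],o['tcp_rot'],o['contact_force'],o['opening'],o['joint_pos'])
E
```

```text
time_s: 4.08
ee_pos: [0.5451, -0.0104, 0.2044]
tcp_rot: [-3.126, 0.309, 0.0]
contact_force: [0.4, 0.5, 0.4]
opening: 0.0076
time_s: 4.7
ee_pos: [0.4905, -0.2038, 0.2181]
tcp_rot: [-2.851, 1.319, 0.001]
contact_force: [1.0, -0.1, -1.1]
opening: 0.0072
time_s: 5.2
ee_pos: [0.4643, -0.299, 0.218]
tcp_rot: [-2.6, 1.762, 0.001]
contact_force: [0.0, 0.3, -0.2]
opening: 0.007
[ 0.46466829 -0.2984543   0.21835066] [-2.60140227e+00  1.76106775e+00  2.19729251e-04] [-0.15068974 -0.35588859 -0.27665779] 0.007453126728393677 [-7.83175326e-01  3.82786991e-01  1.43442785e+00  1.26338579e-04
  1.32454354e+00  1.97779192e+00]
```

View pics/w5.png

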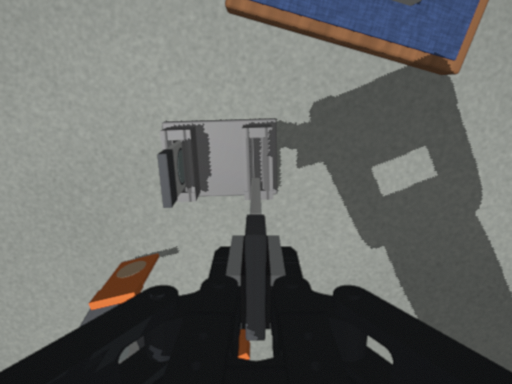

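View pics/s5.png

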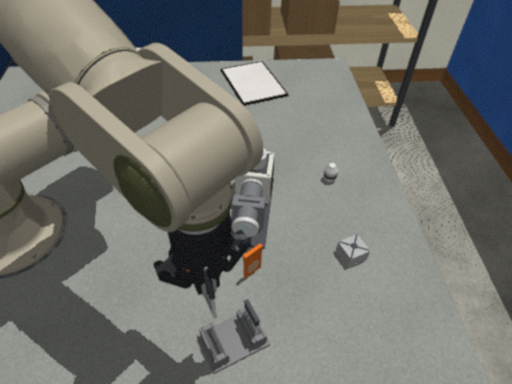

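View pics/sc5.png

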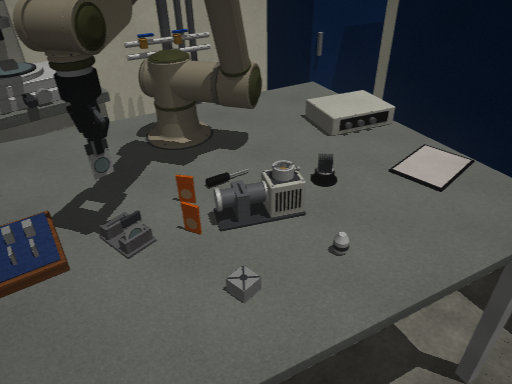

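The slide is held in the jaws, and the stand pocket is visible at wrist (262,160), with its block ends at (258,130) and (264,197).

Run:
```python
from h import *
crop('w5',150,110,290,215,5.6,'c8')
```

```text
(no output)
```

View pics/c8.png

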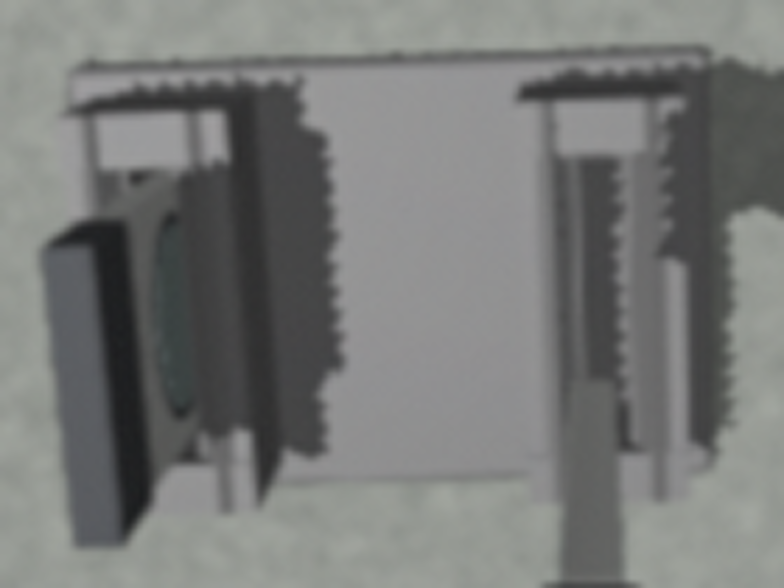

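Run:
```python
from h import *
P=lambda x,y:('w5',150+x/5.6-.5+.5/5.6,110+y/5.6-.5+.5/5.6)
r=lambda a:(np.array(a)*1000).round(1)
A=lambda x,y,z:atz(*P(x,y),z)
o=ctrl.get_obs();tcp=o['ee_pos']
a,b=A(600,155,.038),A(611,455,.038); print('pocket ends',r(a),r(b),np.linalg.norm(a-b),'c',r((a+b)/2),np.degrees(np.arctan2(*(b-a)[1::-1])))
q=[A(x,y,.038) for x,y in [(540,100),(683,100),(530,502),(690,500)]]; print('block',[r(x) for x in q],r(np.mean(q,0)))
q=[A(x,y,.090) for x,y in [(45,245),(93,245),(77,547),(125,547)]]; c=np.mean(q,0); print('spare rail',[r(x) for x in q],r(c))
u=np.array([np.cos(np.radians(21.7)),np.sin(np.radians(21.7))]); print('pocket from spare',r(c[:2]-.076*u))
f=A(593,380,tcp[2]-.0536); print('slide foot far mid',r(f),r(tcp))
ph=2*np.arctan2(o['tcp_rot'][1],o['tcp_rot'][0]);print('tool x ang',np.degrees(ph),'slide centre',r(f[:2]-.023*np.array([np.cos(ph),np.sin(ph)])))
k=[A(x,y,.008) for x,y in [(70,75),(710,50),(712,468)]];print('plate',[r(x) for x in k],np.degrees(np.arctan2(*(k[0]-k[1])[1::-1])))
```

```text
pocket ends [ 471.7 -324.6   38. ] [ 450.7 -277.    38. ] 0.0520443163579152 c [ 461.2 -300.8   38. ] 113.84245733704553
block [array([ 484.2, -329.4,   38. ]), array([ 462.4, -338.1,   38. ]), array([ 460.7, -263.8,   38. ]), array([ 434.8, -274.5,   38. ])] [ 460.5 -301.5   38. ]
spare rail [array([ 542.7, -290.8,   90. ]), array([ 536.4, -293.3,   90. ]), array([ 525.1, -249.3,   90. ]), array([ 518.5, -251.9,   90. ])] [ 530.7 -271.3   90. ]
pocket from spare [ 460.1 -299.4]
slide foot far mid [ 471.1 -319.2  164.8] [ 464.7 -298.5  218.4]
tool x ang 291.80646400997637 slide centre [ 462.6 -297.9]
plate [array([ 563.5, -299. ,    8. ]), array([ 458.7, -345.4,    8. ]), array([ 428.2, -273.4,    8. ])] 23.861036011649002
```

```bash
python3 -m handwheel '-2 -3 -40 0.03 1;0 0 -40 0 1;0 0 -28 0 1;0 0 0 0 1;0 0 0 0 1'
python3 - <<'E'
from h import *
snap('wrist','w6'); snap('side','s6');snap('scene','sc6');o=ctrl.get_obs(); print(o['ee_pos'],o['tcp_rot'],o['contact_force'],o['opening'])
crop('w6',130,120,330,270,4,'c9');crop('s6',170,240,290,375,4.4,'c10');crop('sc6',80,180,180,260,7,'c11')
E
```

```text
time_s: 5.98
ee_pos: [0.463, -0.3026, 0.1117]
tcp_rot: [2.626, -1.723, 0.003]
contact_force: [0.3, 0.2, -0.4]
opening: 0.0074
[ 0.46281102 -0.30274796  0.1116069 ] [ 2.62583392 -1.72389682  0.00348664] [-0.57588905 -0.20093038 -0.27064132] 0.00733425578595957
```

View pics/c9.png

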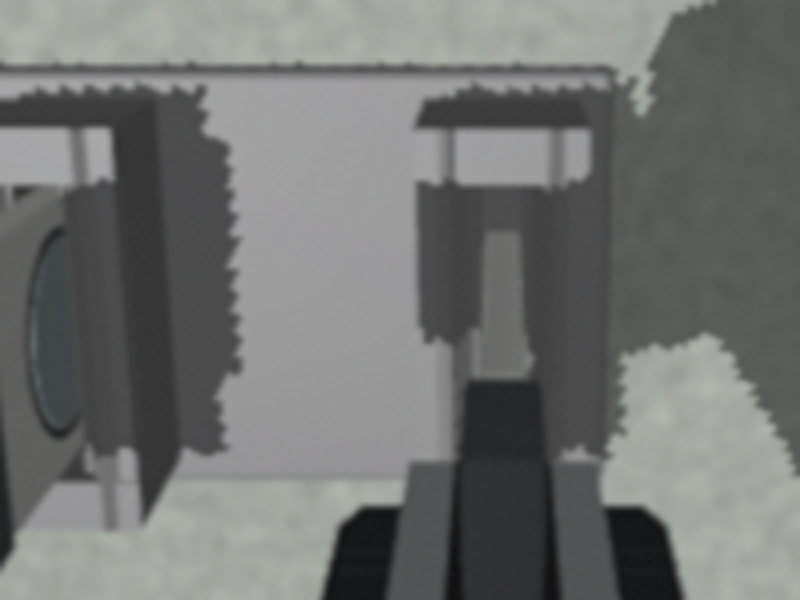

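View pics/c10.png

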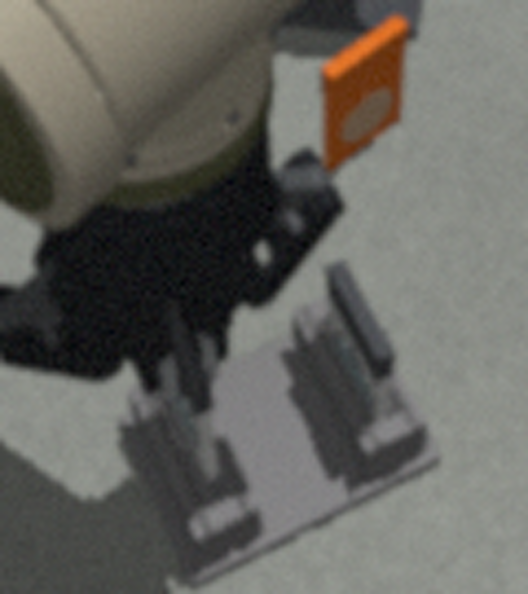

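View pics/c11.png

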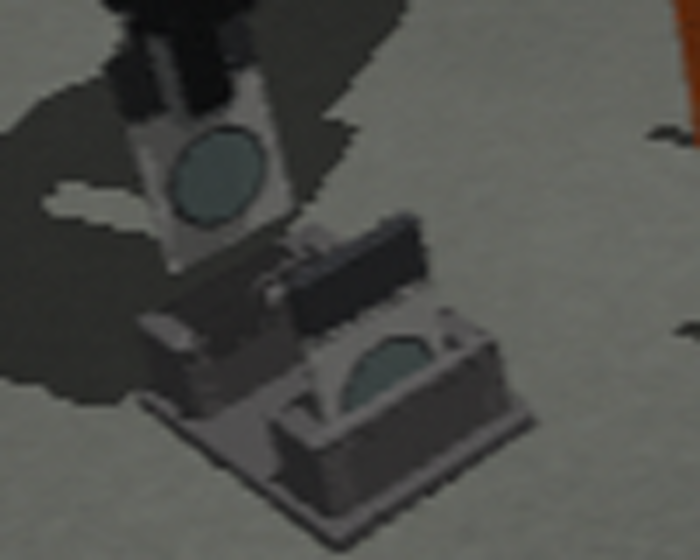

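Run:
```python
from h import *
r=lambda a:(np.array(a)*1000).round(1)
A=lambda x,y,z:atz('w6',130+x/4-.375,120+y/4-.375,z)
z=.0580
for n,p in [('pocket far',A(504,185,.038)),('foot far',A(503.5,232,z)),('block far',A(505,127,.038))]: print(n,r(p))
o=ctrl.get_obs(); ph=2*np.arctan2(o['tcp_rot'][1],o['tcp_rot'][0]); x=np.array([np.cos(ph),np.sin(ph)]);print(np.degrees(ph))
d=(A(504,185,.038)-A(503.5,232,z))[:2]; print('along',d@x*1e3,'lateral',d@[-x[1],x[0]]*1e3, r(A(503.5,232,z)[:2]-.023*x-o['ee_pos'][:2]))
s=[A(77,127,.038),A(112,127,.038)]
print(r(A(418,128,.038)),r(A(592,128,.038)))
```

```text
pocket far [ 471.4 -324.8   38. ]
foot far [ 470.5 -322.5   58. ]
block far [ 475.  -333.5   38. ]
-66.57092153084788
along 2.5274636510757955 lateral -0.10724087076708397 [-1.5  1.4]
[ 487.5 -327.9   38. ] [ 462.3 -338.7   38. ]
```

```bash
python3 -m handwheel '0 0 -15 0 1;0 0 -15 0 1;0 0 -10 0 1;0 0 -6 0 1;0 0 0 0 1'; python3 -m handwheel '0 0 -2 0 1;0 0 -2 0 1;0 0 -1 0 1;0 0 0 0 1'
python3 - <<'E'
from h import *
snap('wrist','w7');snap('scene','sc7')
crop('w7',130,120,330,270,4,'c12');crop('sc7',80,180,180,260,7,'c13')
E
```

```text
time_s: 6.75
ee_pos: [0.4622, -0.3024, 0.0639]
tcp_rot: [-2.626, 1.725, 0.001]
contact_force: [-0.2, -0.3, -0.2]
opening: 0.0074
time_s: 7.25
ee_pos: [0.4628, -0.3028, 0.0615]
tcp_rot: [2.626, -1.724, 0.003]
contact_force: [-3.1, 3.6, 17.4]
opening: 0.0075
```

View pics/c12.png

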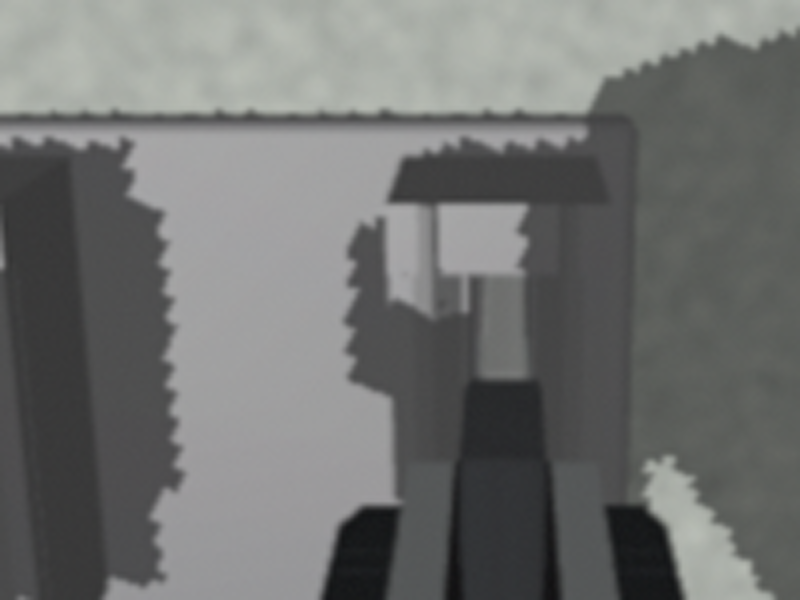

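View pics/c13.png

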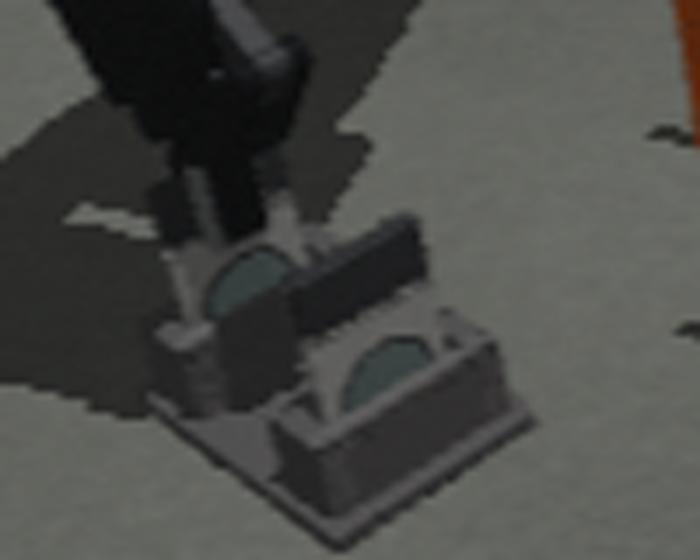

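```bash
python3 -m handwheel '0 0 0 0 0.3;0 0 0 0 -0.2;0 0 0 0 -0.2;0 0 0 0 -0.2'; python3 -m handwheel '0 0 15 0 -0.2;0 0 30 0 -0.2;0 0 30 0 -0.2;0 0 0 0 -0.2;0 0 0 0 -0.2'
python3 - <<'E'
from h import *
snap('wrist','w8');snap('scene','sc8'); snap('side','s8')
crop('w8',100,120,340,300,3.3,'c14');crop('sc8',80,180,180,260,7,'c13')
o=ctrl.get_obs();print(o['ee_pos'],o['contact_force'])
E
```

```text
time_s: 7.85
ee_pos: [0.4623, -0.3025, 0.0592]
tcp_rot: [-2.626, 1.725, 0.0]
contact_force: [-0.3, 0.2, -0.9]
opening: 0.0515
time_s: 8.48
ee_pos: [0.4621, -0.3023, 0.1342]
tcp_rot: [-2.626, 1.725, 0.0]
contact_force: [-0.5, 0.3, -0.4]
opening: 0.0512
[ 0.46201221 -0.30219624  0.13354414] [-0.23890174  0.10605155 -0.51330852]
```

View pics/c14.png

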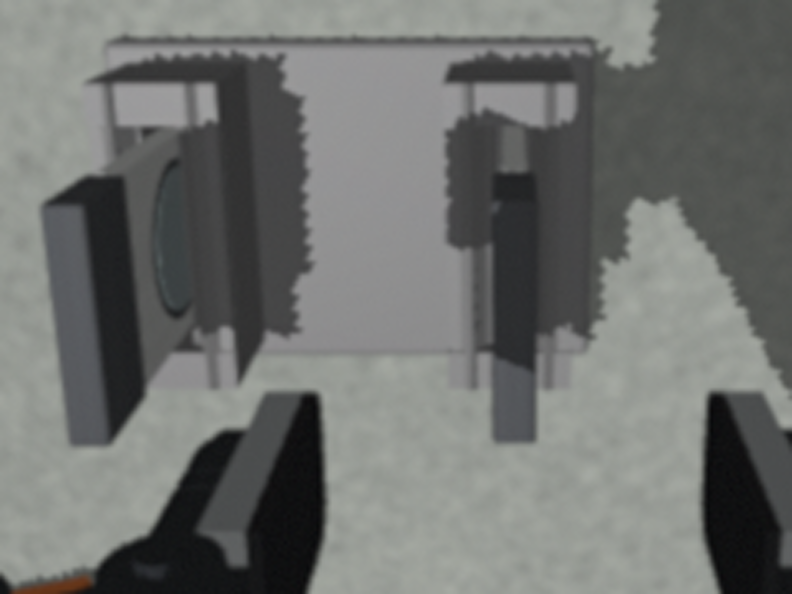

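View pics/c13.png

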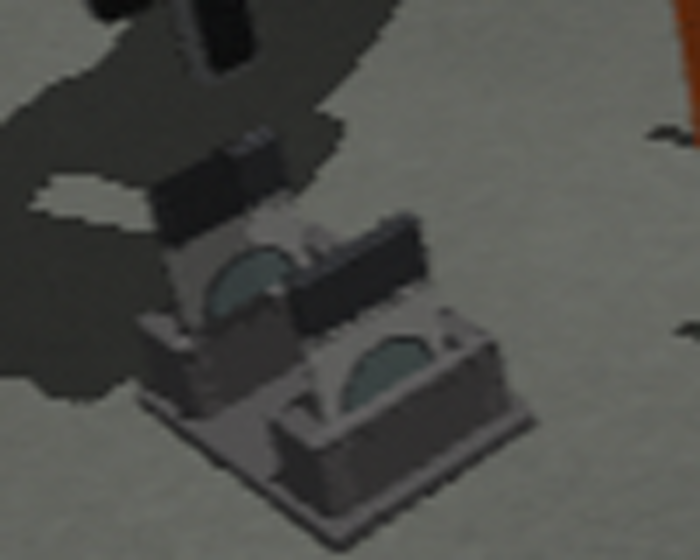

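The slide stands home, with its rail level with the spare's. On to the module: I'll move above the dust cup.

```bash
python3 -m handwheel '0 10 40 0 -1;4 56 20 0.1 -1;4 56 20 0.1 -1;4 56 15 0.1 -1;4 56 0 0.1 -1';python3 -m handwheel '4 57 0 0.1 -1;4 57 0 0.1 -1;5 57 0 0.1 -1;5 57 0 0.1 -1;6 57 0 0.1 -1'; python3 -m handwheel '6 54 0 0.06 -1;0 0 0 0 -1;0 0 0 0 -1'
python3 - <<'E'
from h import *
snap('wrist','w9')
o=ctrl.get_obs();print(o['ee_pos'],o['tcp_rot'],o['joint_pos'])
E
```

```text
time_s: 9.25
ee_pos: [0.4785, -0.0668, 0.23]
tcp_rot: [-2.918, 1.164, -0.002]
contact_force: [0.9, -0.2, -0.6]
opening: 0.085
time_s: 9.88
ee_pos: [0.5021, 0.2184, 0.2288]
tcp_rot: [3.115, -0.405, -0.001]
contact_force: [1.8, -0.8, 0.3]
opening: 0.085
time_s: 10.25
ee_pos: [0.5082, 0.2701, 0.2287]
tcp_rot: [3.125, -0.317, -0.002]
contact_force: [0.1, -0.6, -0.6]
opening: 0.0853
[0.50830122 0.26965765 0.22897531] [ 3.12482660e+00 -3.18826621e-01 -1.05886738e-03] [ 2.84345357e-01  4.26883029e-01  1.34219715e+00 -2.54148351e-04
  1.37334153e+00  2.05854829e+00]
```

View pics/w9.png

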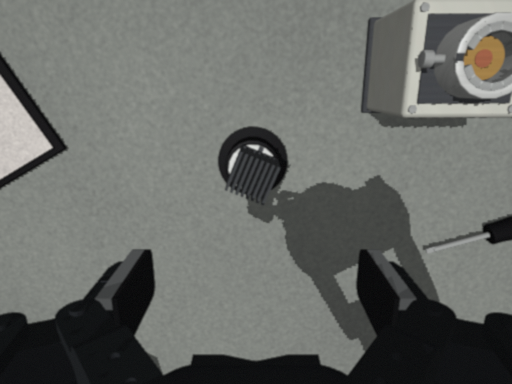

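Run:
```python
from h import *
crop('w9',210,120,300,215,6.3,'c15')
```

```text
(no output)
```

View pics/c15.png

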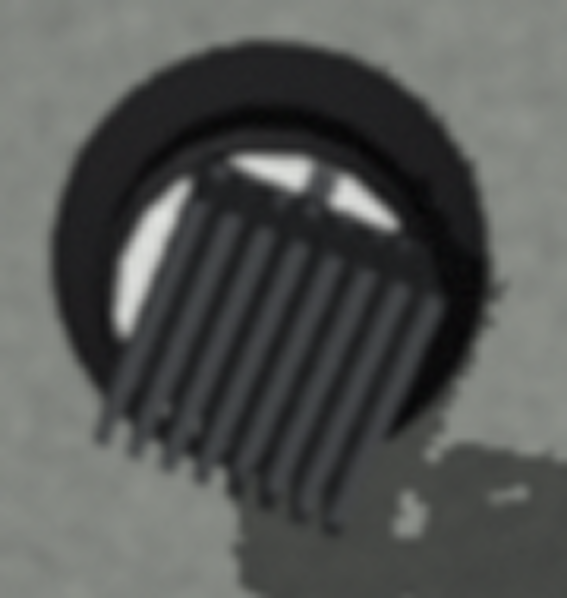

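Run:
```python
from h import *
r=lambda a:(np.array(a)*1000).round(1)
A=lambda x,y,z:atz('w9',210+x/6.3-.42,120+y/6.3-.42,z)
q=[A(x,y,.075) for x,y in [(193,198),(441,295),(335,533),(97,442)]]
print([r(x) for x in q],r(np.mean(q,0)))
f=(q[0]-q[3]+q[1]-q[2]);s=(q[0]-q[1]+q[3]-q[2])
print('fin ang',np.degrees(np.arctan2(f[1],f[0])),np.linalg.norm(f)/2,'side ang',np.degrees(np.arctan2(s[1],s[0])),np.linalg.norm(s)/2)
# cup foot ellipse
print('cup foot',[r(A(x,y,.003)) for x,y in [(55,245),(490,270),(268,40)]])
b=A(320,180,.035);print('bar',r(b))
o=ctrl.get_obs();print('tooly',np.degrees(2*np.arctan2(o['tcp_rot'][1],o['tcp_rot'][0]))-90)
```

```text
[array([528.2, 279.1,  75. ]), array([508. , 248.3,  75. ]), array([476.7, 269.5,  75. ]), array([496.9, 299.9,  75. ])] [502.4 274.2  75. ]
fin ang -33.8836496033589 0.03771464266639366 side ang 56.47658848537103 0.036640881969719645
cup foot [array([512.7, 309.6,   3. ]), array([493.3, 237.3,   3. ]), array([539.3, 266.7,   3. ])]
bar [520.1 262.3  35. ]
tooly -101.65147780461723
```

```bash
python3 -m handwheel '-6 4.5 -40 -0.13 -1;0 0 -40 -0.13 -1;0 0 -10 -0.127 -1;0 0 0 0 -1;0 0 0 0 -1'
python3 - <<'E'
from h import *
snap('wrist','w10')
o=ctrl.get_obs();print(o['ee_pos'],np.degrees(2*np.arctan2(o['tcp_rot'][1],o['tcp_rot'][0]))-90)
E
```

```text
time_s: 10.92
ee_pos: [0.5028, 0.2745, 0.1402]
tcp_rot: [-3.006, 0.91, -0.002]
contact_force: [0.0, 0.4, 0.3]
opening: 0.0854
[0.5028311  0.27467536 0.1402783 ] 236.30859989876853
```

View pics/w10.png

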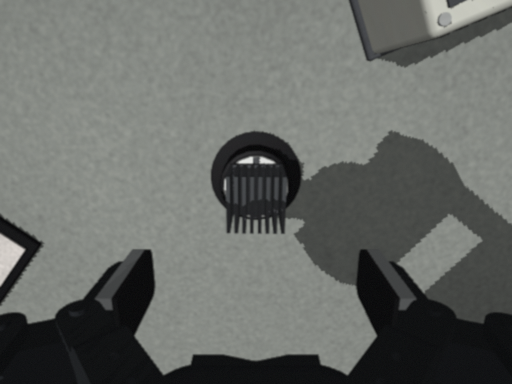

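Run:
```python
from h import *
crop('w10',205,120,310,245,4.7,'c16')
```

```text
(no output)
```

View pics/c16.png

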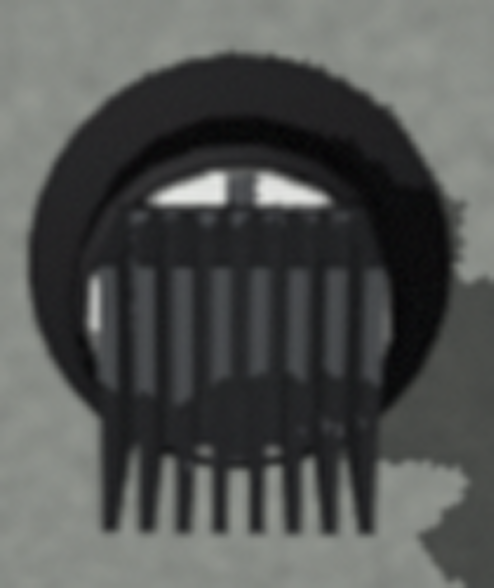

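```bash
python3 - <<'E'
from h import *
r=lambda a:(np.array(a)*1000).round(1)
A=lambda x,y,z:atz('w10',205+x/4.7-.4,120+y/4.7-.4,z)
q=[A(x,y,.075) for x,y in [(98,268),(385,268),(376,532),(100,532)]]
print([r(x) for x in q],r(np.mean(q,0)),np.linalg.norm(q[0]-q[1]),np.linalg.norm(q[0]-q[3]))
print('cup', r((A(28,260,.003)+A(452,260,.003))/2))
E
python3 -m handwheel '0 0 -35 0 -1;0 0 -35 0 -1;0 0 -26 0 -1;0 0 0 0 -1;0 0 0 0 -1' 90
python3 - <<'E'
from h import *
snap('wrist','w11');o=ctrl.get_obs();print(o['ee_pos'],o['contact_force'])
E
```

```text
[array([528.2, 279.4,  75. ]), array([507.2, 248. ,  75. ]), array([476.1, 269.1,  75. ]), array([497.3, 300.8,  75. ])] [502.2 274.3  75. ] 0.037719440473942975 0.0376299937367188
cup [503.5 273.3   3. ]
time_s: 11.6
ee_pos: [0.5032, 0.2752, 0.0449]
tcp_rot: [-3.005, 0.911, -0.003]
contact_force: [-0.0, -0.4, 0.2]
opening: 0.0854
[0.50320215 0.27526298 0.04494174] [-0.65798365  0.43746609  0.60924313]
```

View pics/w11.png

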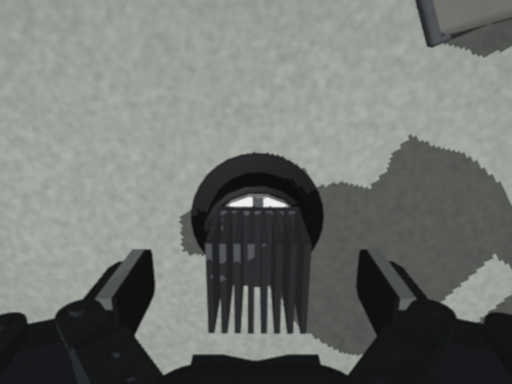

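```bash
python3 -m handwheel '-0.8 -1 -8 0 -1;0 0 0 0 0;0 0 0 0 1;0 0 0 0 1;0 0 0 0 1' 90;  python3 -m handwheel '0 0 0 0 1;0 0 0 0 1'
python3 - <<'E'
from h import *
snap('wrist','w12');o=ctrl.get_obs();print(o['ee_pos'],o['contact_force'],np.degrees(2*np.arctan2(o['tcp_rot'][1],o['tcp_rot'][0]))-90)
E
```

```text
time_s: 12.28
ee_pos: [0.5019, 0.2742, 0.0357]
tcp_rot: [-3.006, 0.912, -0.001]
contact_force: [0.9, -0.4, 3.2]
opening: 0.0373
time_s: 12.52
ee_pos: [0.5019, 0.2742, 0.0357]
tcp_rot: [-3.006, 0.912, -0.001]
contact_force: [-0.1, 0.4, 5.4]
opening: 0.0374
[0.50185876 0.27417075 0.03575511] [0.93412612 0.58894383 6.23975452] 236.24055117372438
```

View pics/w12.png

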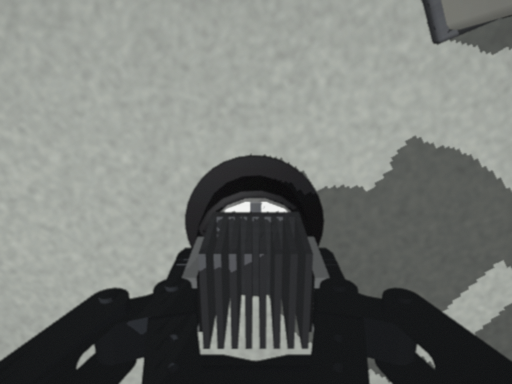

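```bash
python3 -m handwheel '0 0 10 0 1;0 0 30 0 1;0 0 40 0 1;0 0 45 0.15 1;0 0 45 0.16 1'; python3 -m handwheel '0 0 5 0.166 1;6 -18 0 0.166 1;6 -18 0 0.166 1;6 -18 0 0.166 1;6 -18 0 0.166 1';  python3 -m handwheel '8 -20 0 0.166 1;8 -20 0 0.166 1;8 -20 0 0.166 1;8 -20 0 0.166 1;8 -25 0 0.162 1'; python3 -m handwheel '0 0 0 0 1;0 0 0 0 1'
python3 - <<'E'
from h import *
snap('wrist','w13');snap('side','s13');snap('scene','sc13');o=ctrl.get_obs();print(o['ee_pos'],o['contact_force'],np.degrees(2*np.arctan2(o['tcp_rot'][1],o['tcp_rot'][0]))-90,o['joint_pos'])
E
```

```text
time_s: 13.2
ee_pos: [0.501, 0.2738, 0.2067]
tcp_rot: [3.112, -0.429, -0.002]
contact_force: [0.2, 0.8, -1.6]
opening: 0.0369
time_s: 13.82
ee_pos: [0.5252, 0.2013, 0.2102]
tcp_rot: [-3.021, -0.863, 0.002]
contact_force: [-0.6, -0.0, -2.1]
opening: 0.037
time_s: 14.45
ee_pos: [0.5653, 0.0965, 0.2102]
tcp_rot: [-2.42, -2.002, 0.001]
contact_force: [0.0, -0.2, -2.3]
opening: 0.037
time_s: 14.7
ee_pos: [0.5651, 0.0975, 0.2102]
tcp_rot: [-2.428, -1.993, 0.001]
contact_force: [-0.1, 0.4, -2.0]
opening: 0.0371
[0.56520728 0.09772123 0.21034285] [ 0.59526536  0.29831581 -1.89762459] -371.1218205523447 [-3.30192437e-02  4.35868742e-01  1.37798789e+00  1.10129791e-04
  1.32796800e+00  1.61066651e-01]
```

View pics/w13.png

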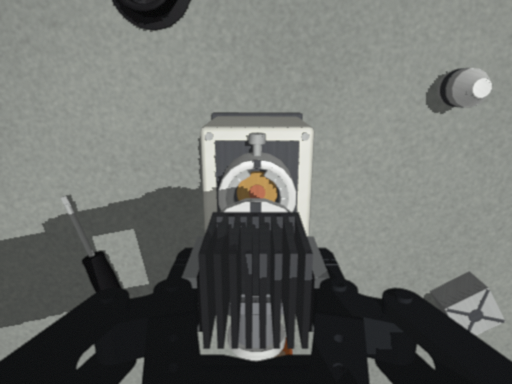

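View pics/s13.png

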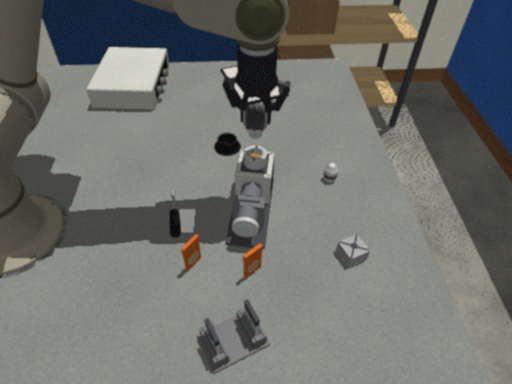

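View pics/sc13.png

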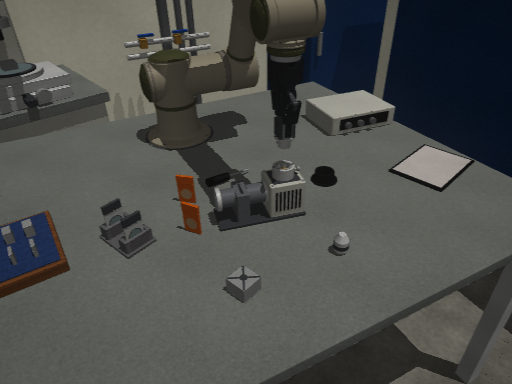

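Run:
```python
from h import *
crop('w13',190,110,325,230,5.5,'c17')
crop('w13',190,190,325,370,3.3,'c17b')
```

```text
(no output)
```

View pics/c17.png

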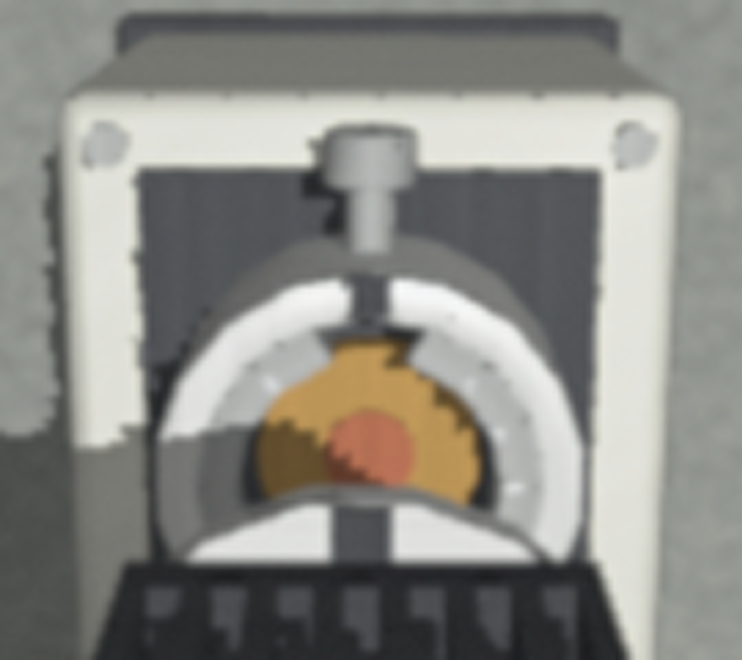

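View pics/c17b.png

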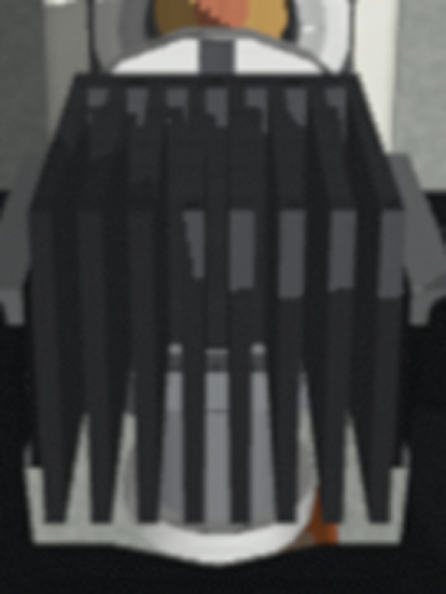

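Run:
```python
from h import *
r=lambda a:(np.array(a)*1000).round(1)
A=lambda x,y,z:atz('w13',190+x/5.5-.41,110+y/5.5-.41,z)
B=lambda x,y,z:atz('w13',190+x/3.3-.35,190+y/3.3-.35,z)
o=ctrl.get_obs();t=o['ee_pos'];ph=2*np.arctan2(o['tcp_rot'][1],o['tcp_rot'][0]); X=np.array([np.cos(ph),np.sin(ph)]);Y=np.array([np.sin(ph),-np.cos(ph)])
L=lambda p:np.array([(p[:2]-t[:2])@X,(p[:2]-t[:2])@Y,p[2]])*1e3
zs=t[2]-.0057
print('collar mark outer mid',L(A(371,283,.13)),'left/right',L(A(155,470,.13)),L(A(583,470,.13)))
print('notch mid',L(A(370,335,.13)))
print('collar fit centre from outer front edge:',L(A(370,280,.13))-[27,0,0])
# shoulder front rim top z
print('shoulder front',L(A(361,495,zs+.0)), L(A(361,490,zs+.005)),'bar',L(A(361,530,zs+.005)))
c=[B(x,y,zs+.045) for x,y in [(32,205),(403,205),(388,523),(46,523)]]
print('top',[L(q).round(1) for q in c],L(np.mean(c,0)))
print(t)
```

```text
collar mark outer mid [ 25.93650099  -0.19318438 130.        ] left/right [  2.67095726 -26.67891268 130.        ] [  2.53193158  25.72476322 130.        ]
notch mid [ 19.58466055  -0.32260832 130.        ]
collar fit centre from outer front edge: [ -0.69981973  -0.31147062 130.        ]
shoulder front [ 24.29970011  -1.29984057 204.6428514 ] [ 26.384029    -1.28768896 209.6428514 ] bar [ 23.04569934  -1.29779549 209.6428514 ]
top [array([ 21.4, -19.5, 249.6]), array([ 21.3,  17.2, 249.6]), array([-16.8,  17.3, 249.6]), array([-16.8, -19.9, 249.6])] [  2.27756192  -1.23127071 249.6428514 ]
[0.56520728 0.09772123 0.21034285]
```

```bash
python3 -m handwheel '1 0 -20 0 1;0 0 -20 0 1;0 0 0 0 1;0 0 0 0 1'
python3 - <<'E'
from h import *
snap('wrist','w14');snap('side','s14');snap('scene','sc14');o=ctrl.get_obs();print(o['ee_pos'],o['contact_force'],np.degrees(2*np.arctan2(o['tcp_rot'][1],o['tcp_rot'][0]))-90)
crop('w14',190,110,325,230,5.5,'c18');crop('s14',220,90,300,190,5.5,'c19');crop('sc14',250,110,330,220,5.2,'c20')
E
```

```text
time_s: 15.35
ee_pos: [0.5668, 0.0973, 0.1712]
tcp_rot: [2.425, 1.995, 0.001]
contact_force: [-0.2, 0.7, -1.5]
opening: 0.037
[0.56681815 0.09712942 0.17118729] [-0.52576365  0.01023422 -1.4979726 ] -11.11447170545793
```

View pics/c18.png

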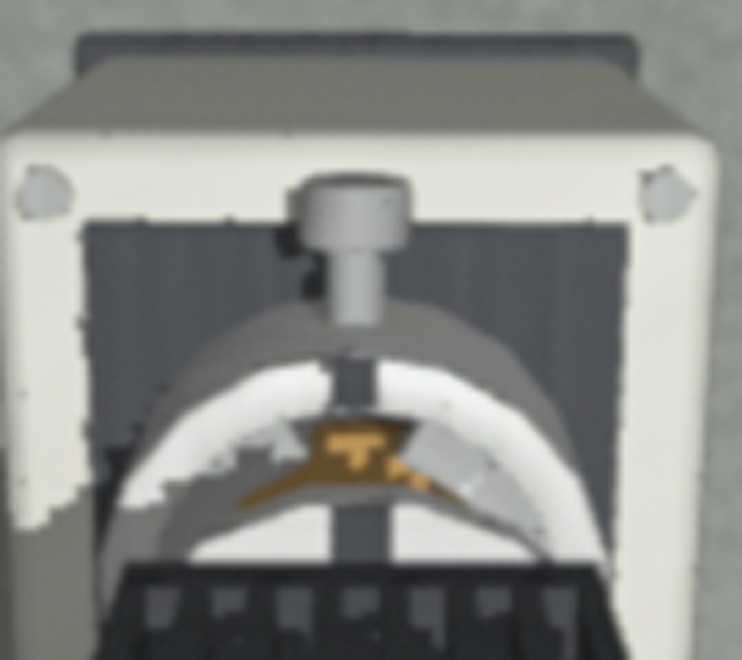

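View pics/c19.png

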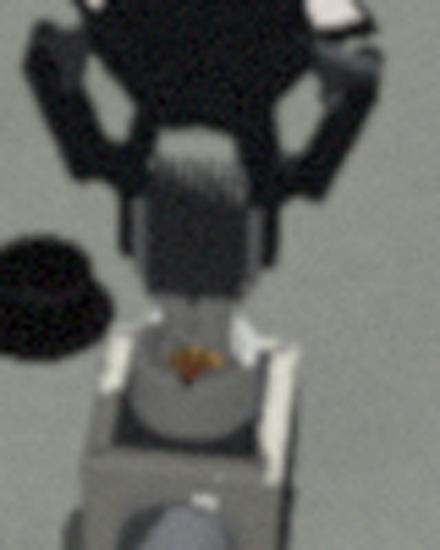

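View pics/c20.png

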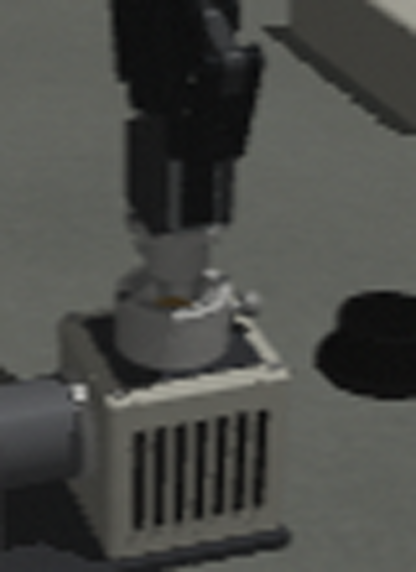

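Run:
```python
from h import *
o=ctrl.get_obs();t=o['ee_pos'];sh=t-[0,0,.0057]
def c(tag,P,x0,y0,s):
    q=proj(tag,P)[0]; return ((q-[x0,y0])*s+s/2).round(1)
C=np.array([.566,.0968,.0])
ph=2*np.arctan2(o['tcp_rot'][1],o['tcp_rot'][0]); X=np.array([np.cos(ph),np.sin(ph),0]);Y=np.array([np.sin(ph),-np.cos(ph),0])
for z in (.13,.10): 
  for d in (-27,0,27):
    # silhouettes perpendicular to the view dir
    pass
for tag,x0,y0,s in [('sc14',250,110,5.2),('s14',220,90,5.5),('w14',190,110,5.5)]:
    T=np.load(f'pics/{tag}.npz')['T'];
    def sil(c0,r):
        v=c0-T[:3,3]; n=np.array([-v[1],v[0],0]);n/=np.linalg.norm(n); return c(tag,c0+r*n,x0,y0,s),c(tag,c0-r*n,x0,y0,s)
    print(tag,'collar mid',sil(C+[0,0,.115],.027),'shoulder',sil(sh+[0,0,.0025],.024),'barrel',sil(sh-[0,0,.012],.015))
print('wrist front edges: collar',c('w14',C+[0,0,.13]+.027*X,190,110,5.5),'shoulder',c('w14',sh+.024*X,190,110,5.5),c('w14',sh+.024*X+[0,0,.005],190,110,5.5))
```

```text
sc14 collar mid (array([113. , 314.7]), array([228.4, 317. ])) shoulder (array([121.6, 215.7]), array([227.5, 217.4])) barrel (array([141., 244.]), array([206.6, 245.1]))
s14 collar mid (array([126.4, 372. ]), array([254.4, 374.9])) shoulder (array([135.2, 273.5]), array([254. , 276.2])) barrel (array([157.3, 301.7]), array([230.6, 303.4]))
w14 collar mid (array([610.2, 564.1]), array([123.3, 568.8])) shoulder (array([663. , 777.6]), array([ 92.8, 788.2])) barrel (array([540.3, 706.7]), array([212.4, 712.9]))
wrist front edges: collar [367.1 364.5] shoulder [377.8 503.2] [378.4 523.4]
```

```bash
python3 -m handwheel '-1 -1.2 0 0 1;0 0 -4 0 1;0 0 -4 0 1;0 0 -4 0 1;0 0 0 0 1'
python3 - <<'E'
from h import *
snap('wrist','w15');snap('scene','sc15');snap('side','s15');o=ctrl.get_obs();print(o['ee_pos'],o['contact_force'],o['wrist_torque'])
crop('w15',190,110,325,230,5.5,'c21');crop('sc15',250,110,330,220,5.2,'c22')
E
```

```text
time_s: 16.12
ee_pos: [0.5653, 0.0958, 0.1578]
tcp_rot: [-2.426, -1.996, 0.001]
contact_force: [-0.0, 0.4, -1.9]
opening: 0.0372
[0.56556764 0.09583983 0.15837819] [ 0.11608432  1.32325805 -1.94938115] [ 0.02170598 -0.03340883  0.01211524]
```

View pics/c21.png

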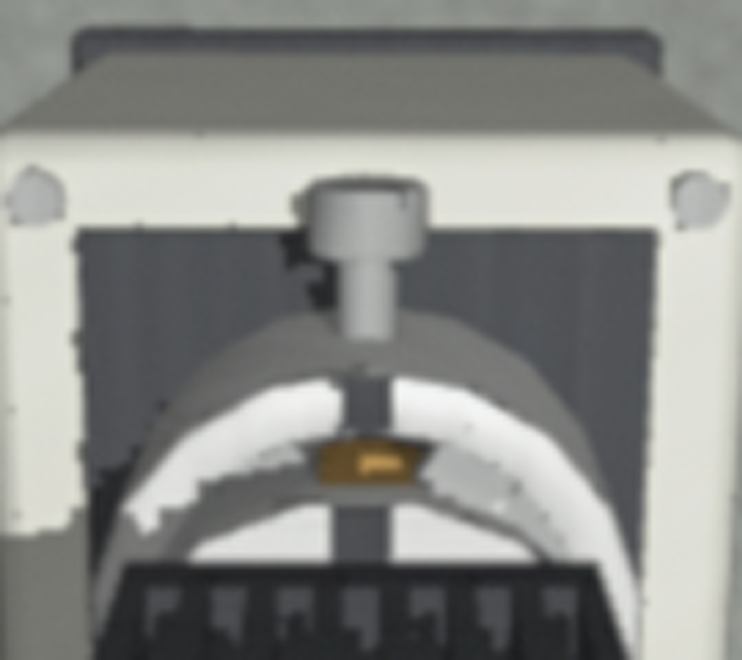

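View pics/c22.png

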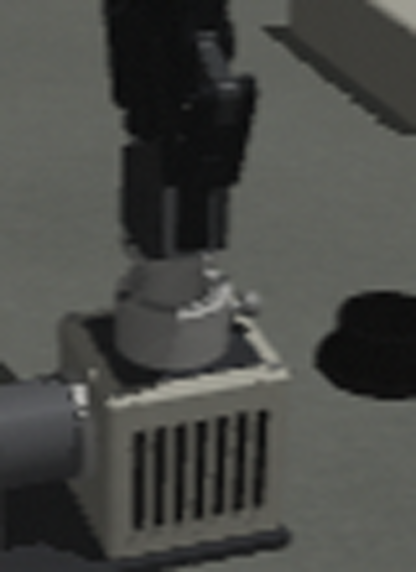

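```bash
python3 -m handwheel '0.5 0 0 0 1;0 0 -2 0 1;0 0 -2 0 1;0 0 0 0 1'; python3 -m handwheel '0 0 -2 0 1;0 0 -1 0 1;0 0 0 0 1'
```

```text
time_s: 16.77
ee_pos: [0.5659, 0.0958, 0.154]
tcp_rot: [-2.426, -1.996, 0.001]
contact_force: [0.3, 0.2, -2.2]
opening: 0.037
time_s: 17.15
ee_pos: [0.566, 0.0958, 0.1512]
tcp_rot: [-2.426, -1.996, 0.0]
contact_force: [0.5, -0.4, -1.6]
opening: 0.037
```

```bash
python3 -m handwheel '0 0 -1.5 0 1;0 0 -1.5 0 1;0 0 0 0 1'; python3 -m handwheel '0 0 -1 0 1;0 0 -1 0 1;0 0 0 0 1'
python3 - <<'E'
from h import *
snap('wrist','w16');o=ctrl.get_obs();print(o['ee_pos'],o['contact_force'],o['wrist_torque'])
crop('w16',190,110,325,230,5.5,'c23')
E
```

```text
time_s: 17.52
ee_pos: [0.566, 0.0958, 0.1481]
tcp_rot: [-2.426, -1.996, 0.0]
contact_force: [0.3, -0.4, -2.4]
opening: 0.0369
time_s: 17.9
ee_pos: [0.566, 0.0958, 0.1462]
tcp_rot: [-2.426, -1.996, 0.0]
contact_force: [-0.2, 0.6, -1.6]
opening: 0.0371
[0.56600031 0.09582125 0.14626541] [-0.31715741 -0.71090458 -2.04153055] [-0.00327972  0.00813627  0.08618899]
```

View pics/c23.png

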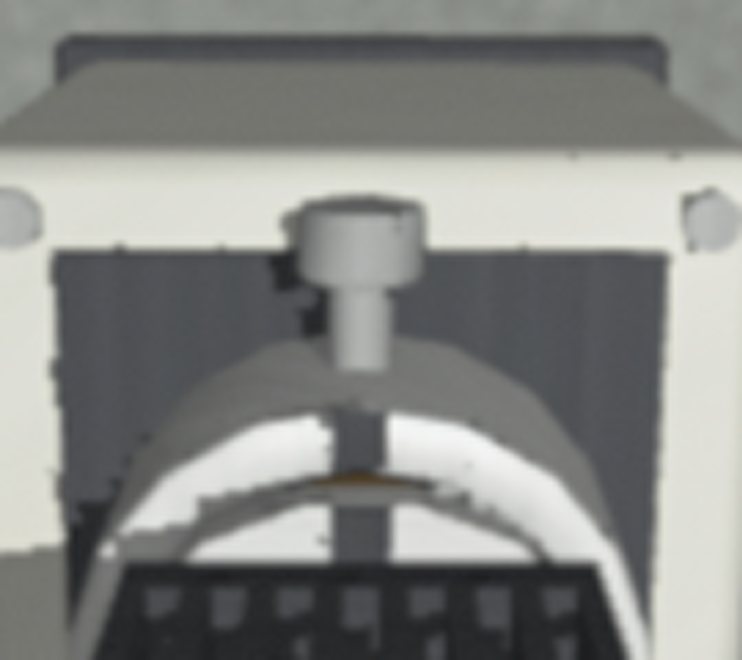

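```bash
python3 -m handwheel '0 0 -2 0 1;0 0 -2 0 1;0 0 0 0 1'; python3 -m handwheel '0 0 -2 0 1;0 0 -2 0 1;0 0 0 0 1'; python3 -m handwheel '0 0 -1.5 0 1;0 0 -1 0 1;0 0 0 0 1'
```

```text
time_s: 18.32
ee_pos: [0.5662, 0.0958, 0.1426]
tcp_rot: [2.426, 1.996, 0.001]
contact_force: [-0.4, 0.1, 3.3]
opening: 0.0371
time_s: 18.7
ee_pos: [0.5662, 0.0958, 0.1387]
tcp_rot: [2.426, 1.996, 0.001]
contact_force: [-2.2, -0.2, 6.8]
opening: 0.037
time_s: 19.08
ee_pos: [0.5662, 0.0958, 0.1365]
tcp_rot: [2.426, 1.996, 0.001]
contact_force: [-3.2, -0.4, 9.1]
opening: 0.0371
```

```bash
python3 -m handwheel '-0.4 0 0 0 1;0 0 -1 0 1;0 0 0 0 1'; python3 -m handwheel '0 0 -0.7 0 1;0 0 0 0 1;0 0 0 0 1'
```

```text
time_s: 19.45
ee_pos: [0.5661, 0.0958, 0.1358]
tcp_rot: [2.425, 1.995, 0.002]
contact_force: [-1.6, 0.7, 9.2]
opening: 0.0371
time_s: 19.82
ee_pos: [0.5661, 0.0958, 0.1358]
tcp_rot: [2.425, 1.995, 0.003]
contact_force: [-3.8, 0.0, 14.9]
opening: 0.0375
```

```bash
python3 -m handwheel '0 0 0 -0.1 1;0 0 0 -0.1 1;0 0 0 -0.1 1;0 0 0 0 1'
python3 - <<'E'
from h import *
o=ctrl.get_obs();print(o['ee_pos'],o['contact_force'],o['wrist_torque'],np.degrees(2*np.arctan2(o['tcp_rot'][1],o['tcp_rot'][0]))-90)
snap('wrist','w17');crop('w17',170,110,345,380,2.2,'c24')
E
```

```text
time_s: 20.32
ee_pos: [0.5665, 0.0956, 0.1358]
tcp_rot: [2.696, 1.608, 0.004]
contact_force: [-1.9, -1.3, 12.9]
opening: 0.0371
[0.56647081 0.09562172 0.13575516] [-1.87376127 -1.3247552  12.94735643] [-0.04401906  0.49938073 -0.15411506] -28.375559774221564
```

View pics/c24.png

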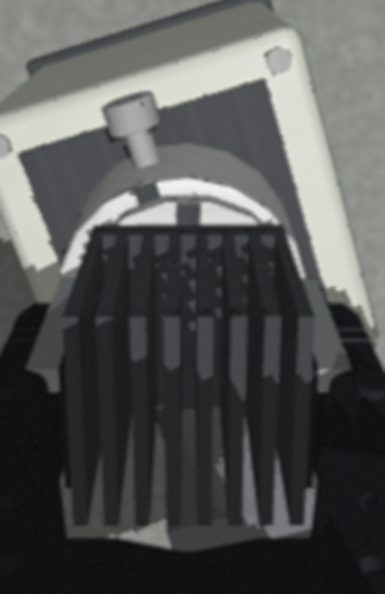

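```bash
python3 -m handwheel '0 0 0 -0.12 1;0 0 0 -0.12 1;0 0 0 -0.12 1;0 0 0 -0.12 1;0 0 0 0 1'; python3 -m handwheel '0 0 0 -0.12 1;0 0 0 -0.12 1;0 0 0 -0.12 1;0 0 0 -0.12 1;0 0 0 0 1'
python3 - <<'E'
from h import *
o=ctrl.get_obs();print(o['ee_pos'],o['contact_force'],o['wrist_torque'],np.degrees(2*np.arctan2(o['tcp_rot'][1],o['tcp_rot'][0]))-90)
E
```

```text
time_s: 21.0
ee_pos: [0.5663, 0.0962, 0.1357]
tcp_rot: [3.003, 0.921, 0.005]
contact_force: [-3.2, 1.8, 14.2]
opening: 0.0372
time_s: 21.62
ee_pos: [0.5662, 0.0967, 0.1358]
tcp_rot: [-3.135, -0.181, -0.004]
contact_force: [-4.4, 5.0, 14.3]
opening: 0.037
[0.56618673 0.09674677 0.13576314] [-4.37925419  4.9745732  14.26630503] [ 0.77994082  0.63394703 -0.17671561] -443.38107836224196
```

```bash
python3 -m handwheel '0 0 0 -0.07 1;0 0 0 -0.07 1;0 0 0 0 1'
python3 - <<'E'
from h import *
o=ctrl.get_obs();print(o['ee_pos'],o['contact_force'],o['wrist_torque'],np.degrees(2*np.arctan2(o['tcp_rot'][1],o['tcp_rot'][0]))-90)
E
python3 -m handwheel '0 0 0 -0.04 1;0 0 0 0 1;0 0 0 0 1'
python3 - <<'E'
from h import *
o=ctrl.get_obs();print(o['ee_pos'],o['contact_force'],o['wrist_torque'],np.degrees(2*np.arctan2(o['tcp_rot'][1],o['tcp_rot'][0]))-90)
snap('wrist','w18');crop('w18',170,110,345,380,2.2,'c25')
snap('scene','sc18');snap('side','s18')
crop('sc18',230,90,350,220,4.5,'c26');crop('s18',200,60,300,200,4.2,'c27')
E
```

```text
time_s: 22.0
ee_pos: [0.5662, 0.0971, 0.1358]
tcp_rot: [-3.139, 0.037, -0.005]
contact_force: [-3.6, 6.7, 14.2]
opening: 0.0372
[0.56622416 0.09709517 0.13576704] [-3.55412514  6.74431329 14.1982042 ] [ 1.13826751  0.59999642 -0.06340448] 268.6516064595033
time_s: 22.38
ee_pos: [0.5663, 0.0973, 0.1358]
tcp_rot: [-3.138, 0.098, -0.005]
contact_force: [-3.9, 7.2, 14.4]
opening: 0.0371
[0.56627189 0.09733015 0.13578299] [-3.92999571  7.22838303 14.38322619] [1.2787566  0.52229044 0.30159568] 266.43975906174336
```

View pics/c25.png

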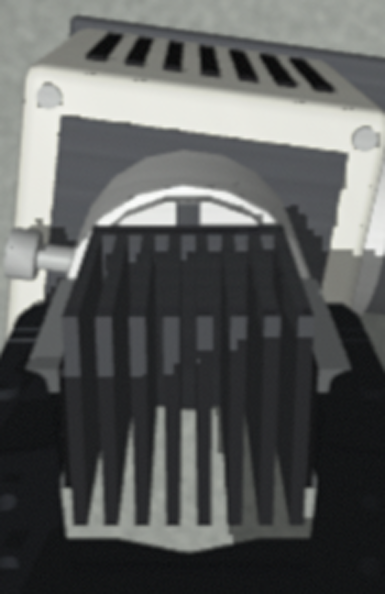

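View pics/c26.png

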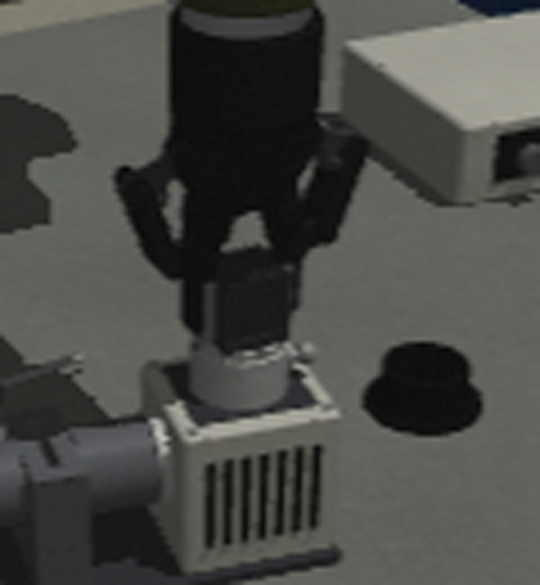

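View pics/sc18.png

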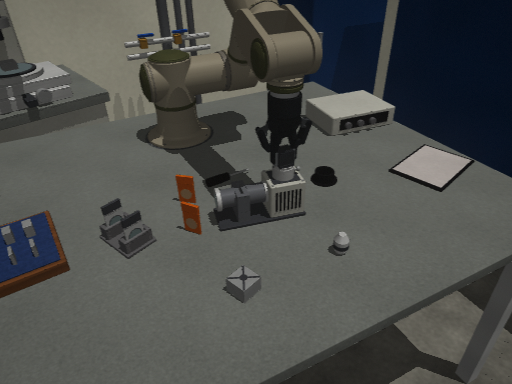

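```bash
python3 -m handwheel '-0.3 0.6 -0.4 -0.02 1;0 0 0 0 1;0 0 0 0 1;0 0 0 0 1'
python3 - <<'E'
from h import *
o=ctrl.get_obs();print(o['ee_pos'],o['contact_force'],o['wrist_torque'],np.degrees(2*np.arctan2(o['tcp_rot'][1],o['tcp_rot'][0]))-90,o['tcp_rot'])
snap('side','s19');crop('s19',200,60,300,200,4.2,'c27');crop('s19',180,280,290,375,6,'c28')
snap('scene','sc19');crop('sc19',80,180,180,260,7,'c29')
E
```

```text
time_s: 23.02
ee_pos: [0.5663, 0.0975, 0.1358]
tcp_rot: [-3.137, 0.128, -0.006]
contact_force: [-1.8, 5.7, 15.6]
opening: 0.037
[0.56630437 0.09746504 0.13575235] [-1.80986181  5.66265254 15.60839675] [0.86962392 0.5727391  0.60860782] 265.323355239795 [-3.13745602  0.12811519 -0.00642257]
```

View pics/c27.png

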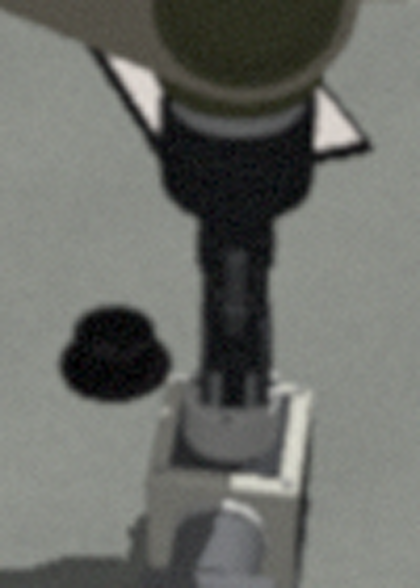

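View pics/c28.png

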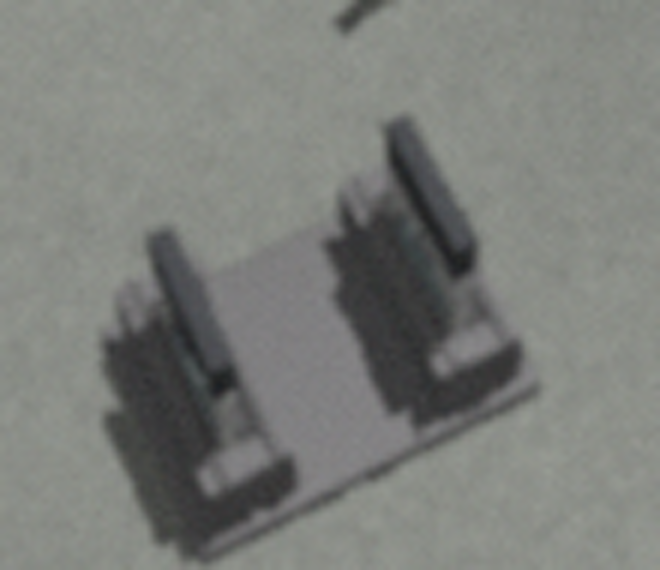

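View pics/c29.png

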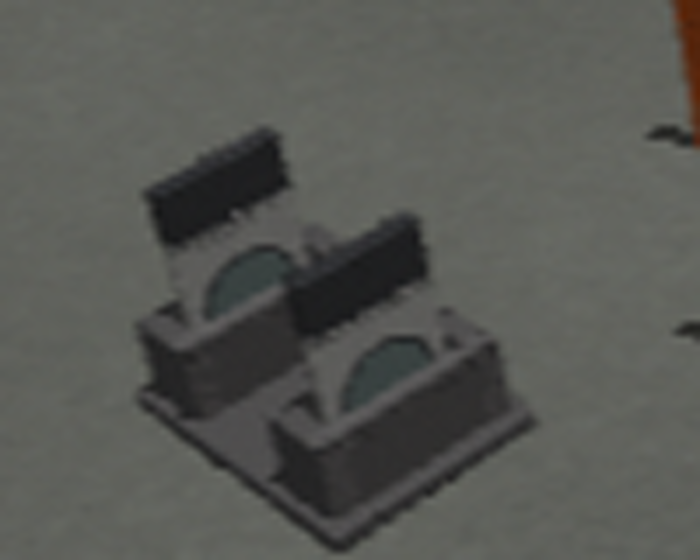

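The turn has reached its stop: 83.6° of tool turn, with the yaw moment rising to 0.6 N m. Height is stalled at the home value and the press is about 16 N. The slide is home. Handing in.

```bash
python3 -c "
from workcell import ctrl
print(ctrl.hand_in()); o=ctrl.get_obs(); print(o['ee_pos'],o['contact_force'],o['opening'])"
```

```text
the job is handed in; nothing more can be done
None
the job is handed in; nothing more can be done
```

I drew the old filter slide out of the illuminator and stood it in the empty pocket of the stand. I then pushed the LED module into the socket and turned it clockwise to its stop. The job was handed in at about 23 s with the module still gripped and pressed down.

Last checks before handing in:
- **Slide:** it bottomed in the pocket at the expected height (tool at 61.5 mm, floor contact 17 N). The final scene and side pictures show it upright, with its top edge level with the spare slide's.
- **Module height:** the tool stopped at 135.8 mm against an expected 135.7 mm when flush. The downward push was about 16 to 17 N, more than the spring's 12 N, so the shoulder bears on the collar.
- **Module turn:** the tool turned 83.6° from the notch position, and the turning moment rose to 0.6 N m at the stop. The part beyond 80° is probably slip or flex in the grip.
- **Grip:** the fingers held the fins at 37 mm opening with a 90 N grip.

Two things were less than perfect:
- **Side force:** about 6 N remained on the tool, because the module sits about 1 mm off-centre in the jaws. The tool itself was tilted by well under 0.01 rad.
- **No reading after hand-in:** the state call then returned nothing, so these figures are from just before it.

I saw no sign that the bystanders or the orange look-alikes had moved, but I checked this only by eye, not by measuring their positions.

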